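# Free the battery from the ratchet hold-down of a test bay

### The arm

A 6-joint arm with a two-finger parallel gripper is mounted at the origin on the work surface. World frame = base frame: x ahead of the robot, y to its left, z up, the work surface at z = 0. Lengths are in m, angles in rad, forces in N, time in s.
With the tool pointing down it reaches from about 0.225 to 0.875 m from the base axis. Payload 3.4 kg.
Tool frame: the origin (TCP) lies at the very end of the fingers, on their centre line; the grasp point (between the pads) lies manip.grasp_offset behind it (manip.grasp_offset is the distance from the TCP to the grasp point, in m); z points along the fingers, y is the line along which they close (so a half turn about z gives the same grasp; the last joint's range is limited). The gripper opens to 85 mm and grips with 20 to 120 N. Pads are 22 mm wide; open, the fingers measure 114 mm over their backs; the gripper's body (76 mm by 85 mm) begins 54 mm behind the grasp point. The pads swing forward as they close: fully open they stand 13 mm farther back than shut.
Start: joints at [-1.384, 0.276, 1.505, -0, 1.361, -0.121], TCP at [0.174, -0.548, 0.231] pointing down, gripper open.
Joint ranges: [-2.89, 2.89], [-0.75, 2.08], [0.22, 2.7], [-1.18, 4.32], [0.11, 2.71], [-2.7, 2.7]. Speed limits (rad/s): [2.57, 2.57, 3.14, 3.14, 3.14, 3.14].

### API

Orientations are given as a unit quaternion [w, x, y, z].
In Python, from station import manip gives the robot as it stands.
- The arm moves only by the tool carry_out, never from a script. Its argument "motion" is one flat list of numbers, 4 for each row, row after row: the shift along the world's x, y, z in m, then the turn about the world's z in rad. A call has 1 to 12 rows; each row is the pose to reach, as a shift and turn from the pose commanded when the call began; what a row does not reach only later rows make up. A row lasts 1/8 s, in which the tool goes at most 62.5 mm and 10.7 degrees, less where a joint would pass 70% of its speed; a pose out of reach is approached as far as the arm can. A call with a gripper value outside its range is refused whole. "claw" is the opening, from 0 (shut) to 1 (fully open), set as the call begins (left out, the last holds). The fingers move at their own pace and stop on an object; "grip_force" is the grip in N (left out, the last holds). Time passes only in rows, so rows that repeat a pose let the fingers close. It gives the time, the measured TCP pose, the force, the opening and the grip force at its end, in the units of the state.
- manip.get_state(): the state, without advancing time (a new reading comes with each control period).
- manip.snapshot(name): name is "scene" or "top" or "wrist"; returns a dict with "frame" (480x640x3 uint8, red, green, blue), "fx", "fy", "cx", "cy" (pixels), "k1" (the pictures are not rectified: a ray, as slopes to the right and down, at radius r is drawn at 1 + k1 r^2 times it, then the intrinsics apply), "world_from_camera" (4x4, takes a point from camera to world coordinates). Camera axes: x right, y down, z forward; pixel columns grow to the right and rows downward; lengths in m; the calibration is good to about 2 mm. A picture is of the moment at which its call begins. There is no depth.
- manip.sign_off(): hands the job in; it is judged then, once.
Trained networks look in the newest picture that a camera, given by its name, has taken for a name from the list of things; names that differ only in an ending like _2 or _b are one class to them, and where a whole thing is asked for, a point or a joint stands for the part that bears it (a point fixed in the world has none). Each returns a list of dicts, best first, with "conf" (0 to 1); they miss things now and then, are a little off and sometimes report something else, mostly with a low value. They report only what shows in the picture. A call takes as long as a camera call. They do not tell look-alikes from the thing itself.
- manip.spot_in(camera, label): "rect" ([left, top, width, height] in pixels, round what is visible of it).
- manip.pinpoint(camera, label): "position" ([column, row] in pixels: a listed point, or the origin of a listed thing).
The state is a dict: "time": time; "joint_positions": joint angles; "qvel": joint speeds; "joint_torque": joint torques, N m; "ee_pos": TCP position; "orientation": TCP orientation; "ft_force": force on the tool from outside, world axes, zero at the start; "ft_torque": the same for the moment, N m; "finger_gap": finger opening in m; "grasp_force": force on a finger pad.
Only numpy, scipy, OpenCV 4.12 (cv2) and the standard library are available. Lean on these libraries where they do the work, as an engineer would, in place of code of your own. Each camera call takes 0.05 s, during which the arm holds its last target. There are 200 camera calls.

### The job

Release the black laptop battery from its test bay: lift the red-knobbed pawl well clear of the teeth and leave it up, draw the toothed hold-down bar straight out by its orange handle until it lies wholly out of its guide on the run-out rail, and let go of it there. Then take the bar again by its middle and lay it flat, handle up, in the red tray, and set the battery gently down flat in the yellow tray, without dropping it. Leave everything else where it is.

Things in the scene. Friction and masses are not known exactly. Their poses are not given: they have to be found in the camera images.
- bay: Battery test bay, fixed. Origin: on the table under the battery's middle; x along the battery, y the way the bar is withdrawn, z up. Bed 220 x 60 x 10 mm; 16 mm high end stop at x -102 to -94 and side nubs at x -80 to -60, |y| 24 to 29; contact block 28 mm high at x 95 to 115. The bar crosses over the battery along y at x = 55, in a grey receiver at y -50 to -28 and the pawl guide at y 28 to 54.
- guide_mouth (a point): Outer mouth of the pawl guide, centre of its floor: (55, 54, 32) mm in the bay's frame, axes as the bay's. Receiver and guide are 36 mm wide, floors at z = 32, roofs up to z = 57, pawl ears up to z = 70 mm.
- rail_end (a point): Far end of the aluminium run-out rail, middle of its top: (55, 250, 32) mm in the bay's frame. The rail is 14 mm wide (narrower than the bar), its top level with the guide's floor, from the guide's mouth to here; a foot 50 x 30 x 6 mm stands under its end.
- pawl (a joint): Pawl angle (rad). 0 to 0.05: down, its tooth between two of the bar's, which stops the bar after 1.5 mm. Grows as the knob is lifted, to 1.5 at most; well clear of the teeth above 0.6, out of the battery's way up above 1.2 (lower, the battery brushes the knob). Stiff (about 1.3 N at the knob): stays where it is left. Hinge axis along the bay's x through (55, 50, 62) mm in the bay's frame.
- pawl_knob (a point): Centre of the red lift knob at the pawl's free end: a cylinder 14 mm across, 24 mm long along the bay's x, 54 mm from the hinge axis; when down at about (55, -4, 63) mm in the bay's frame. It swings up and towards the bay's +y. The bar below it is 20 mm wide, tooth tops at z = 51.
- bar: Toothed steel bar, loose, about 0.35 kg, 180 (its y) x 20 (x) x 14 mm high, twelve 5 mm high teeth on top, upright orange handle at its +y end. Origin: centre of its underside; balance point within 5 mm of it. Starts at (55, 44, 32) mm in the bay's frame, parallel to it, over the battery. Wholly out of the guide once drawn more than 100 mm to the bay's +y.
- bar_handle (a point): Centre of the upright handle, 32 mm above the bar's underside and 80 mm from the bar's middle towards its +y. Handle 20 (bar's x) x 16 (bar's y) x 32 mm high, so its top is 46 mm above the bar's underside.
- battery: Black laptop battery, loose, about 0.32 kg, 180 (its x) x 44 (y) x 20 mm (z), grey label on top, brass contacts at its +x end. Origin: centre of its underside. It lies on the bay's bed, underside at z = 10 mm, under the bar (2 mm gap). Its middle is free to be taken from above once the bar is gone.
- bar_tray: Shallow red tray, fixed, 230 (its x) x 110 (y) x 14 mm high, walls and floor 4 mm thick. Origin: centre of its underside. For the bar, along its length.
- battery_tray: Shallow yellow tray, fixed, same size as the red one: 230 (its x) x 110 (y) x 14 mm, walls and floor 4 mm. Origin: centre of its underside. For the battery, along its length. Red and yellow may stand in either place.
- hard_drive: Bystander, to be left alone: flat aluminium hard drive 100 x 70 x 9.5 mm. Origin: its underside.
- screwdriver: Bystander, to be left alone: blue-handled screwdriver, 170 mm long. Origin: its underside.
- tape_roll: Bystander, to be left alone: green tape roll, 80 mm across, 20 mm high. Origin: its underside.
- old_battery: Bystander, to be left alone: smaller grey battery 150 x 50 x 18 mm with a white label, not part of the job. Origin: its underside.
- cleaner_bottle: Bystander, to be left alone: white bottle, 50 mm across, 130 mm high. Origin: its underside.
- brush: Bystander, to be left alone: brush, 160 mm long. Origin: its underside.
- mouse: Bystander, to be left alone: black computer mouse 110 x 60 x 32 mm. Origin: its underside.
Mind the look-alikes: they are no part of the job. Leave any pink or purple look-alike of the battery alone.

How it is judged:
On the way, in this order (a step that is already met when the one before it is completed fails the run):
1. the pawl is lifted more than 0.6 rad while the bar is still home (within 10 mm) (value of joint pawl above 0.6 rad and distance of bar from where it was at the start of the episode below 0.01 m), for 0.1 s.
2. the bar lies wholly out of its guide (drawn more than 100 mm) on the run-out rail, at rest and let go (y of bar in the frame of bay above 0.144 m and z of bar in the frame of bay between 0.028 and 0.037 m and angle between bar's own z axis and vertical below 0.1 rad and linear speed of bar below 0.02 m/s and contact force between the fingers and bar below 0.1 N), for 0.2 s.
3. the bar is taken again by its middle (within 50 mm) and lifted off the rail (distance between the grasp point and bar below 0.05 m and height (world z) of bar above 0.05 m and contact force between the fingers and bar above 0.5 N), for 0.1 s.
At the end, for the whole second after the job is handed in: Bar flat, handle up, on the red tray's floor, its middle within 25 mm lengthways and 45 mm sideways of the tray's; battery flat, label up, on the yellow tray's floor, within 25 and 35 mm; tilts under 0.05 rad; both let go and at rest; pawl still up (above 0.6 rad) (x of bar in the frame of bar_tray between -0.025 and 0.025 m and y of bar in the frame of bar_tray between -0.045 and 0.045 m and z of bar in the frame of bar_tray below 0.008 m and angle between each of bar, battery's own z axis and vertical below 0.05 rad and contact force between the fingers and bar below 0.1 N and linear speed of each of bar, battery below 0.02 m/s and x of battery in the frame of battery_tray between -0.025 and 0.025 m and y of battery in the frame of battery_tray between -0.035 and 0.035 m and z of battery in the frame of battery_tray below 0.008 m and contact force between the fingers and battery below 0.1 N and value of joint pawl above 0.6 rad); the robot touches nothing.
It fails at once if a bystander is moved more than 25 mm (distance of any of hard_drive, screwdriver, tape_roll, old_battery, cleaner_bottle, brush, mouse from where it was at the start of the episode above 0.025 m).
It fails at once if the battery is dropped (moves faster than 0.5 m/s while not held) (linear speed of battery above 0.5 m/s and contact force between the fingers and battery below 0.1 N).
It also fails if it takes over 69 s, if anything falls off the work surface, if the arm or the gripper's body presses on something with over 40 N, if the wrist force passes 120 N, or if a joint passes its speed limit or range.

## Working session

There is one attempt and no reset: what is moved stays moved. The work goes in short steps, Python scripts to look and compute and a tool call to move; the robot and the scene stay as the last step left them, time stands still between calls to the robot, and variables do not carry over. Pictures are saved under pics/ and viewed, at most 10 in all, crops included, and the job is handed in when it is done.

Besides the shell and the picture viewer there is one more tool, called after "Request:" as a command line: name --argument value ..., lists and objects as JSON in quotes. carry_out: Moves the arm, as the interface text tells. Its arguments: {"type":"object","properties":{"motion":{"type":"array"},"claw":{"type":"number"},"grip_force":{"type":"number"}},"required":["motion"]}

```bash
mkdir -p pics; ls; cat > h.py <<'E'
import numpy as np, cv2
from station import manip
def snap(n,f=None):
    s=manip.snapshot(n)
    if f: cv2.imwrite('pics/'+f,cv2.cvtColor(s['frame'],cv2.COLOR_RGB2BGR))
    return s
def K(s): return np.array([[s['fx'],0,s['cx']],[0,s['fy'],s['cy']],[0,0,1.]]), np.array([s['k1'],0,0,0,0.])
def px2w(s,uv,z):
    k,d=K(s); p=cv2.undistortPointsIter(np.array([[uv]],float),k,d,None,None,(3,50,1e-9))[0,0]
    T=np.array(s['world_from_camera']); r=T[:3,:3]@np.array([p[0],p[1],1]); o=T[:3,3]
    return o+r*(z-o[2])/r[2]
def w2px(s,P):
    k,d=K(s); T=np.linalg.inv(np.array(s['world_from_camera']))
    return cv2.projectPoints(np.atleast_2d(np.array(P,float)),cv2.Rodrigues(T[:3,:3])[0],T[:3,3],k,d)[0][:,0]
E
python3 - <<'E'
from h import *
for n in ['top','scene']:
    s=snap(n,n+'0.png'); print(n,np.round(s['world_from_camera'],3).tolist(),s['fx'],s['k1'])
    for l,z in [('bay',0.03),('guide_mouth',.032),('rail_end',.032),('pawl_knob',.063),('bar',.032),('bar_handle',.064),('battery',.01),('bar_tray',0),('battery_tray',0)]:
        for d in manip.pinpoint(n,l)[:3]: print(l,round(d['conf'],2),np.round(d['position'],1),np.round(px2w(s,d['position'],z if l!='bay' else 0),3))
print(manip.grasp_offset, manip.get_state())
E
```

```text
pics
top [[0.016, -0.988, 0.154, 0.267], [-1.0, -0.017, -0.007, -0.102], [0.01, -0.154, -0.988, 1.701], [0.0, 0.0, 0.0, 1.0]] 533.651653924089 -0.013465699679480669
bay 0.96 [347.7 240.5] [ 0.515 -0.207  0.   ]
rail_end 0.73 [269.9 230.7] [0.538 0.042 0.032]
pawl_knob 0.5 [349.7 220.3] [ 0.57  -0.208  0.063]
pawl_knob 0.29 [231.8 162.3] [0.75  0.167 0.063]
bar 0.6 [338.5 226.4] [ 0.555 -0.175  0.032]
bar_handle 0.51 [310.5 223.9] [ 0.556 -0.086  0.064]
battery 0.76 [364.5 314.3] [ 0.281 -0.26   0.01 ]
battery 0.62 [345.3 238.1] [ 0.521 -0.198  0.01 ]
battery 0.57 [478.6 298.6] [ 0.335 -0.621  0.01 ]
bar_tray 0.62 [187.  241.9] [0.502 0.31  0.   ]
battery_tray 0.86 [236.  230.8] [0.541 0.154 0.   ]
scene [[-0.076, 0.573, -0.816, 1.659], [0.997, 0.063, -0.049, -0.045], [0.024, -0.817, -0.576, 0.876], [0.0, 0.0, 0.0, 1.0]] 513.3419681147496 0.019746489505309345
bay 0.65 [293.4 246.8] [ 0.491 -0.218  0.   ]
bay 0.58 [295.2 253.3] [ 0.521 -0.209  0.   ]
bay 0.55 [482.8 262.7] [ 0.508  0.313 -0.   ]
guide_mouth 0.74 [312.2 252.4] [ 0.554 -0.158  0.032]
rail_end 0.59 [388.3 256.5] [0.55  0.
[... 793 characters left out ...]
ay([-1.38398733e+00,  2.75844806e-01,  1.50493249e+00, -1.24408317e-05,
        1.36069598e+00, -1.21007323e-01]), 'qvel': array([-2.45732806e-04,  6.97188079e-04,  6.25119032e-04, -2.82865600e-05,
       -2.03805683e-03, -9.24883863e-04]), 'joint_torque': array([-1.64035067e-03, -4.16670799e+01, -2.46110880e+01, -5.87797003e-04,
        2.46610898e-04,  5.18470898e-06]), 'ee_pos': array([ 0.17420138, -0.54798973,  0.23134654]), 'orientation': array([ 5.98564143e-05,  9.88179300e-01,  1.53302536e-01, -4.11696357e-06]), 'ft_force': array([-0.00843745, -0.16248613,  0.33026903]), 'ft_torque': array([-0.03176193,  0.01045983, -0.00909565]), 'grasp_force': 0.0, 'finger_gap': 0.08556090393722167}
```

View pics/top0.png

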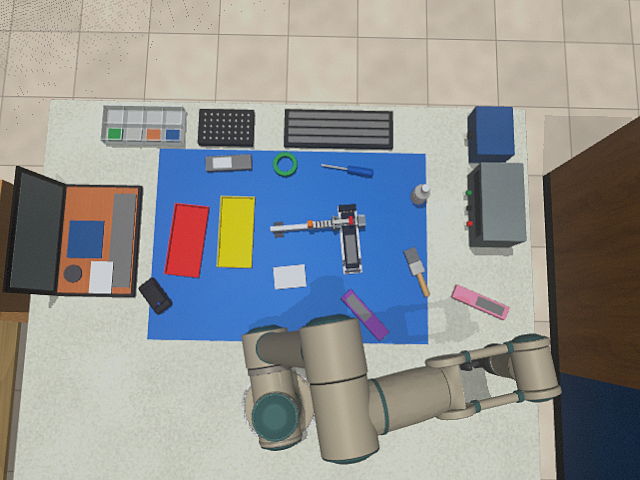

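View pics/scene0.png

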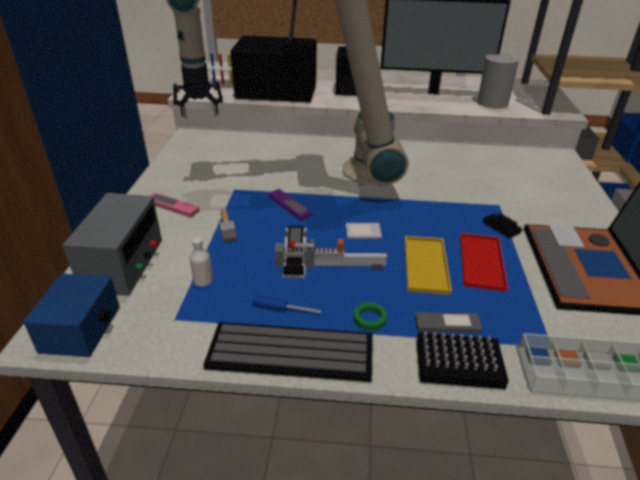

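The top picture shows the bay at about (348,238) with its bar running left to the rail end at (270,230). The yellow tray is at (236,232), the red at (187,241), and the purple and pink look-alikes are at (364,314) and (479,300). The scene picture agrees: bay (293,250), handle (341,245), yellow tray (428,264), red tray (483,261). Next I move over the bay for a closer look.

Request:
carry_out --motion '[0.37,0.39,0.08,1.35,0.37,0.39,0.08,1.35,0.37,0.39,0.08,1.35,0.37,0.39,0.08,1.35,0.37,0.39,0.08,1.35,0.37,0.39,0.08,1.35,0.37,0.39,0.08,1.35,0.37,0.39,0.08,1.35,0.37,0.39,0.08,1.35,0.37,0.39,0.08,1.35,0.37,0.39,0.08,1.35]' --claw 0.6

```text
time: 2.38
ee_pos: [0.5437, -0.1582, 0.3111]
orientation: [-0.0, 0.676, 0.737, -0.001]
ft_force: [0.1, 0.7, -0.3]
finger_gap: 0.0512
grasp_force: 0.0
```

```bash
python3 - <<'E'
from h import *
for n in ['wrist','top']:
    s=snap(n,n+'1.png'); print(n,np.round(s['world_from_camera'],3).tolist())
    for l,z in [('bay',0.0),('guide_mouth',.032),('rail_end',.032),('pawl_knob',.063),('bar',.032),('bar_handle',.064),('battery',.01),('bar_tray',0),('battery_tray',0)]:
        for d in manip.pinpoint(n,l)[:2]: print(l,round(d['conf'],2),np.round(d['position'],1),np.round(px2w(s,d['position'],z),3))
print(manip.get_state()['time'])
# tray rects by colour from top
s=snap('top'); h=cv2.cvtColor(s['frame'],cv2.COLOR_RGB2HSV)
for nm,lo,hi in [('yellow',(22,150,100),(35,255,255)),('red',(0,180,100),(6,255,255))]:
    m=cv2.inRange(h,lo,hi); c=max(cv2.findContours(m,0,2)[0],key=cv2.contourArea)
    r=cv2.boxPoints(cv2.minAreaRect(c)); P=np.array([px2w(s,p,.010) for p in r])
    print(nm,np.round(P[:,:2],3).tolist(),np.round(P.mean(0),3))
E
```

```text
wrist [[0.996, 0.084, 0.021, 0.538], [0.086, -0.962, -0.259, -0.094], [-0.001, 0.26, -0.966, 0.453], [0.0, 0.0, 0.0, 1.0]]
bay 0.93 [291.3 242.5] [ 0.512 -0.214  0.   ]
bay 0.71 [376.3 385.4] [ 0.658 -0.43   0.   ]
guide_mouth 0.63 [330.6 208. ] [ 0.559 -0.158  0.032]
rail_end 0.78 [334.4  26.1] [0.544 0.043 0.032]
pawl_knob 0.87 [334.5 258.5] [ 0.568 -0.213  0.063]
bar 0.8 [332.1 214.3] [ 0.562 -0.166  0.032]
bar_handle 0.97 [331.7 143.4] [ 0.552 -0.083  0.064]
battery 0.83 [160. 464.] [ 0.319 -0.61   0.01 ]
battery 0.81 [291.  239.2] [ 0.512 -0.207  0.01 ]
top [[0.016, -0.988, 0.154, 0.267], [-1.0, -0.017, -0.007, -0.102], [0.01, -0.154, -0.988, 1.701], [0.0, 0.0, 0.0, 1.0]]
bay 0.85 [350.1 240.2] [ 0.516 -0.214  0.   ]
bay 0.56 [185.3 238.2] [0.514 0.316 0.   ]
guide_mouth 0.67 [333.4 223.4] [ 0.565 -0.159  0.032]
guide_mouth 0.45 [233.9 232.4] [0.53  0.156 0.032]
rail_end 0.68 [268.2 229.1] [0.543 0.048 0.032]
bar 0.62 [337.3 225.4] [ 0.558 -0.171  0.032]
bar_handle 0.78 [310.3 225.4] [ 0.551 -0.086  0.064]
battery 0.81 [343.7 241.8] [ 0.509 -0.193  0.01 ]
battery 0.77 [479.2 302.2] [ 0.324 -0.623  0.01 ]
battery_tray 0.7 [234.3 233. ] [0.533 0.159 0.   ]
3.375
yellow [[0.425, 0.209], [0.654, 0.209], [0.651, 0.098], [0.422, 0.101]] [0.538 0.154 0.01 ]
red [[0.401, 0.375], [0.63, 0.354], [0.615, 0.244], [0.386, 0.267]] [0.508 0.31  0.01 ]
```

View pics/wrist1.png

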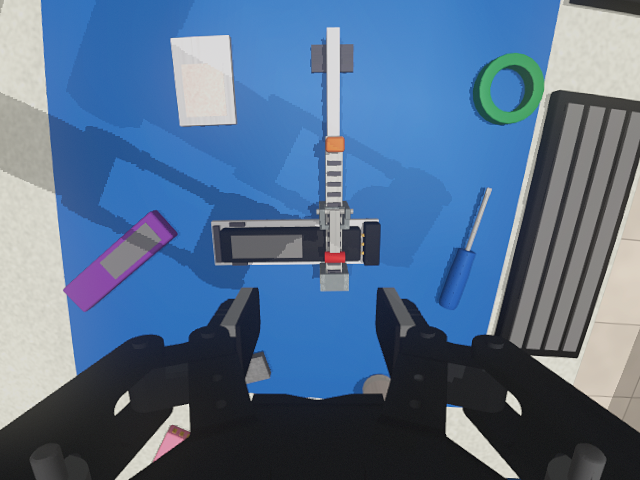

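The wrist view shows the bar upright in the image (knob 335,258; handle 335,144; rail end 334,26), so the tool is already aligned at yaw 0.086. The bay origin comes out at about (0.511, -0.213). Next I go down over the knob.

Request:
carry_out --motion '[0.023,-0.054,-0.02,0,0.023,-0.054,-0.08,0,0.023,-0.054,-0.14,0,0.023,-0.054,-0.19,0,0.023,-0.054,-0.19,0]'

```text
time: 4.05
ee_pos: [0.5642, -0.2105, 0.1174]
orientation: [-0.005, 0.676, 0.737, -0.001]
ft_force: [0.1, 0.5, 0.3]
finger_gap: 0.0511
grasp_force: 0.0
```

```bash
python3 - <<'E'
from h import *
s=snap('wrist','w2.png')
for l,z in [('pawl_knob',.063),('bar_handle',.064),('guide_mouth',.032),('rail_end',.032)]:
    for d in manip.pinpoint('wrist',l)[:1]: print(l,round(d['conf'],2),np.round(d['position'],1),np.round(px2w(s,d['position'],z),4))
h=cv2.cvtColor(s['frame'],cv2.COLOR_RGB2HSV)
for nm,lo,hi,z in [('red',(0,170,90),(6,255,255),.067),('orange',(8,170,90),(18,255,255),.078)]:
    m=cv2.inRange(h,lo,hi); c=max(cv2.findContours(m,0,2)[0],key=cv2.contourArea)
    x,y,w,hh=cv2.boundingRect(c); print(nm,x,y,w,hh,px2w(s,(x+w/2,y+hh/2),z))
print(manip.get_state()['ee_pos'])
E
```

```text
pawl_knob 0.74 [325.  264.1] [ 0.568  -0.2097  0.063 ]
bar_handle 0.89 [321.8  27.2] [ 0.5548 -0.0833  0.064 ]
guide_mouth 0.98 [325.2 163.1] [ 0.5632 -0.1517  0.032 ]
red 307 257 39 18 [ 0.56878156 -0.20954751  0.067     ]Traceback (most recent call last):
  File "<stdin>", line 7, in <module>
ValueError: max() iterable argument is empty
```

View pics/w2.png

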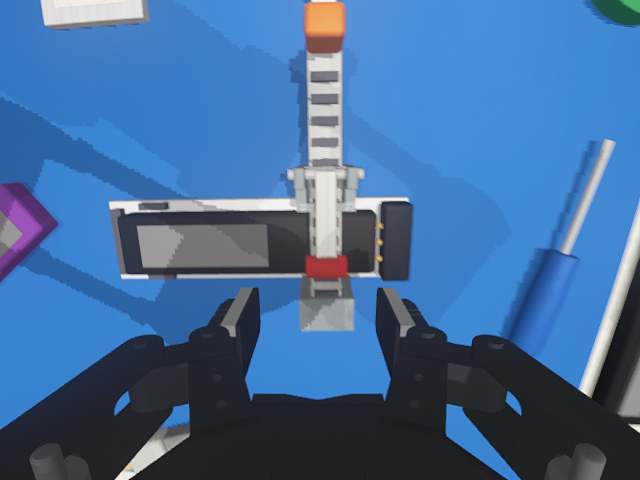

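The wrist view shows the knob at (326,266), between the fingers. Knob at (0.568, -0.210); go down and grip.

Request:
carry_out --motion '[0.0015,0.002,-0.03,0,0.0015,0.002,-0.055,0,0.0015,0.002,-0.069,0,0.0015,0.002,-0.069,0,0.0015,0.002,-0.069,0]'

```text
time: 4.92
ee_pos: [0.5697, -0.2105, 0.0537]
orientation: [0.001, 0.676, 0.737, 0.0]
ft_force: [-0.8, 1.0, -0.2]
finger_gap: 0.0513
grasp_force: 0.0
```

Request:
carry_out --motion '[0,0,0,0,0,0,0,0,0,0,0,0,0,0,0,0]' --claw 0 --grip_force 20

```text
time: 5.42
ee_pos: [0.5683, -0.2104, 0.0526]
orientation: [0.0, 0.676, 0.737, -0.0]
ft_force: [-2.6, -1.7, 3.1]
finger_gap: 0.0233
grasp_force: 23.9
```

Request:
carry_out --motion '[0,0.001,0.008,0,0,0.0025,0.016,0,-0.0005,0.0055,0.0235,0,-0.001,0.0095,0.0305,0,-0.0015,0.0145,0.037,0,-0.002,0.0205,0.0425,0,-0.0025,0.0295,0.048,0,-0.0035,0.0395,0.052,0,-0.004,0.046,0.0535,0,-0.004,0.046,0.0535,0,-0.004,0.046,0.0535,0]'

```text
time: 6.8
ee_pos: [0.5639, -0.164, 0.1071]
orientation: [0.0, 0.675, 0.737, -0.001]
ft_force: [-5.2, -2.8, 1.1]
finger_gap: 0.0233
grasp_force: 20.3
```

Request:
carry_out --motion '[0,0,0,0,0,0,0,0,0,0,0,0,0,0,0.05,0,0,0,0.07,0,0,0,0.07,0]' --claw 0.6

```text
time: 7.55
ee_pos: [0.5662, -0.1644, 0.1778]
orientation: [0.002, 0.676, 0.737, 0.001]
ft_force: [-0.3, -0.3, -0.0]
finger_gap: 0.0513
grasp_force: 0.0
```

```bash
python3 - <<'E'
from h import *
s=snap('wrist','w3.png')
for l,z in [('pawl_knob',.115),('bar_handle',.064),('guide_mouth',.032),('rail_end',.032)]:
    for d in manip.pinpoint('wrist',l)[:1]: print(l,round(d['conf'],2),np.round(d['position'],1),np.round(px2w(s,d['position'],z),4))
t=manip.get_state(); print(t['ee_pos'],t['time'])
E
```

```text
pawl_knob 0.6 [311.6 270.2] [ 0.5631 -0.1714  0.115 ]
bar_handle 0.96 [312.2 128.2] [ 0.5558 -0.0836  0.064 ]
guide_mouth 0.7 [311.7 217.2] [ 0.5608 -0.1532  0.032 ]
[ 0.56392798 -0.1636491   0.17434431] 7.8
```

View pics/w3.png

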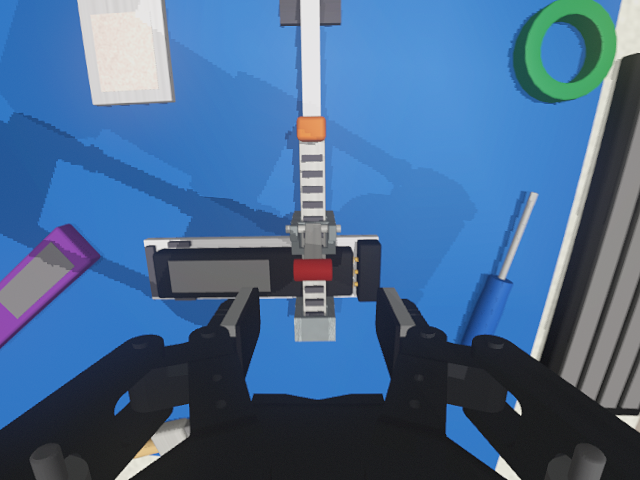

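The wrist view shows the knob swung up at (313,270), with the pawl over the guide and the bar home. The handle is at (312,128), or (0.5555, -0.0835). Next I grip it.

Request:
carry_out --motion '[-0.009,0.06,0,0,-0.009,0.0805,-0.04,0,-0.009,0.0805,-0.09,0,-0.009,0.0805,-0.12,0,-0.009,0.0805,-0.126,0,-0.009,0.0805,-0.126,0]'

```text
time: 8.55
ee_pos: [0.5559, -0.0836, 0.0497]
orientation: [-0.0, 0.676, 0.737, -0.0]
ft_force: [0.2, -0.7, 0.0]
finger_gap: 0.0508
grasp_force: 0.0
```

Request:
carry_out --motion '[0,0,0,0,0,0,0,0,0,0,0,0,0,0,0,0]' --claw 0 --grip_force 30

```text
time: 9.05
ee_pos: [0.5566, -0.0839, 0.0512]
orientation: [0.001, 0.676, 0.737, 0.001]
ft_force: [-1.0, 0.6, 5.6]
finger_gap: 0.0192
grasp_force: 30.4
```

Request:
carry_out --motion '[-0.0005,0.006,0,0,-0.0015,0.018,0,0,-0.003,0.033,0,0,-0.0045,0.05,0,0,-0.006,0.067,0,0,-0.0075,0.084,0,0,-0.009,0.1,0,0,-0.0095,0.11,0,0,-0.01,0.114,0,0,-0.01,0.114,0,0,-0.01,0.114,0,0]'

```text
time: 10.42
ee_pos: [0.5473, 0.0298, 0.0512]
orientation: [0.002, 0.675, 0.737, 0.001]
ft_force: [0.2, -2.3, 7.1]
finger_gap: 0.0196
grasp_force: 30.4
```

Request:
carry_out --motion '[0,0,0,0,0,0,0,0,0,0,0,0,0,0,0,0,0,0,0.05,0,0,0,0.1,0,0,-0.04,0.12,0,0,-0.04,0.12,0]' --claw 0.55

```text
time: 11.42
ee_pos: [0.5472, -0.0115, 0.1719]
orientation: [0.002, 0.677, 0.736, 0.001]
ft_force: [-0.1, 0.6, -0.6]
finger_gap: 0.0472
grasp_force: 0.0
```

```bash
python3 - <<'E'
from h import *
s=snap('wrist','w4.png')
for l,z in [('bar',.032),('pawl_knob',.115),('bar_handle',.064),('guide_mouth',.032),('rail_end',.032)]:
    for d in manip.pinpoint('wrist',l)[:1]: print(l,round(d['conf'],2),np.round(d['position'],1),np.round(px2w(s,d['position'],z),4))
t=manip.get_state(); print(t['ee_pos'],t['time'])
E
```

```text
bar 0.96 [322.5 273.8] [ 0.555  -0.0479  0.032 ]
bar_handle 0.64 [320.1 188.6] [0.546  0.0281 0.064 ]
guide_mouth 0.63 [318.1 380.1] [ 0.5602 -0.1555  0.032 ]
rail_end 0.93 [317.  166.4] [0.5427 0.0422 0.032 ]
[ 0.54498642 -0.00872782  0.16873314] 11.725
```

View pics/w4.png

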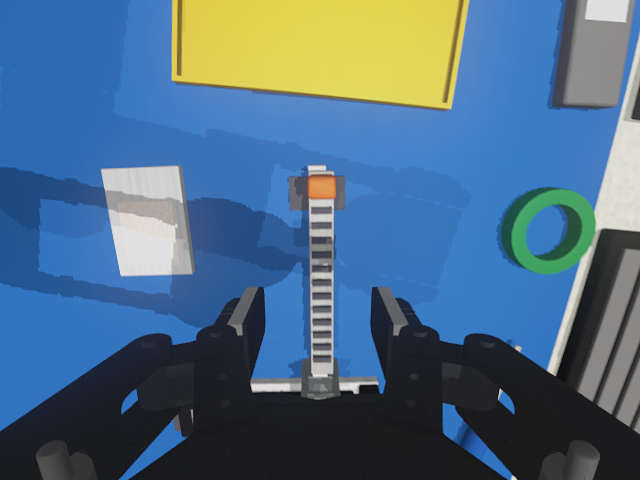

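The wrist view shows the bar wholly out on the rail: handle (322,187), inner end around row 375, guide at row 385. Next I take it by its middle at about (0.5535, -0.050).

Request:
carry_out --motion '[0.008,-0.0405,0,0,0.008,-0.0405,-0.05,0,0.008,-0.0405,-0.1,0,0.008,-0.0405,-0.128,0,0.008,-0.0405,-0.134,0,0.008,-0.0405,-0.134,0]'

```text
time: 12.48
ee_pos: [0.554, -0.0497, 0.0359]
orientation: [-0.0, 0.676, 0.737, 0.0]
ft_force: [0.3, -0.1, 0.5]
finger_gap: 0.0471
grasp_force: 0.0
```

Request:
carry_out --motion '[0,0,0,0,0,0,0,0,0,0,0,0,0,0,0,0]' --claw 0 --grip_force 50

```text
time: 12.98
ee_pos: [0.5548, -0.0501, 0.0374]
orientation: [0.001, 0.676, 0.737, 0.001]
ft_force: [-0.7, 0.9, 6.7]
finger_gap: 0.0181
grasp_force: 50.8
```

Request:
carry_out --motion '[0,0,0.01,0,0,0,0.03,0,0,0,0.06,0,0,0,0.09,0,0,0,0.09,0]'

```text
time: 13.6
ee_pos: [0.5552, -0.0504, 0.128]
orientation: [0.002, 0.676, 0.737, 0.001]
ft_force: [0.6, -0.7, -4.3]
finger_gap: 0.0185
grasp_force: 49.7
```

```bash
python3 - <<'E'
from h import *
s=snap('wrist','w5.png')
for n in ['wrist','top']:
  s=manip.snapshot(n)
  for l,z in [('bar_handle',.064+.09),('rail_end',.032),('bar_tray',0),('battery_tray',0),('pawl_knob',.114)]:
    for d in manip.pinpoint(n,l)[:1]: print(n,l,round(d['conf'],2),np.round(d['position'],1),np.round(px2w(s,d['position'],z),4))
t=manip.get_state(); print(t['ee_pos'],t['time'],t['ft_torque'])
E
```

```text
wrist battery_tray 0.38 [317.8 104.1] [0.5455 0.0488 0.    ]
top bar_handle 0.82 [268.  221.6] [0.5449 0.038  0.154 ]
top rail_end 0.74 [271.2 231.3] [0.5358 0.0379 0.032 ]
top bar_tray 0.9 [187.8 240.9] [0.5051 0.3076 0.    ]
top battery_tray 0.63 [236.5 232.3] [0.5358 0.1523 0.    ]
top pawl_knob 0.45 [338.  218.7] [ 0.5648 -0.1696  0.114 ]
[ 0.55367914 -0.04999991  0.12563575] 14.25 [0.01202142 0.00253015 0.01966729]
```

View pics/w5.png

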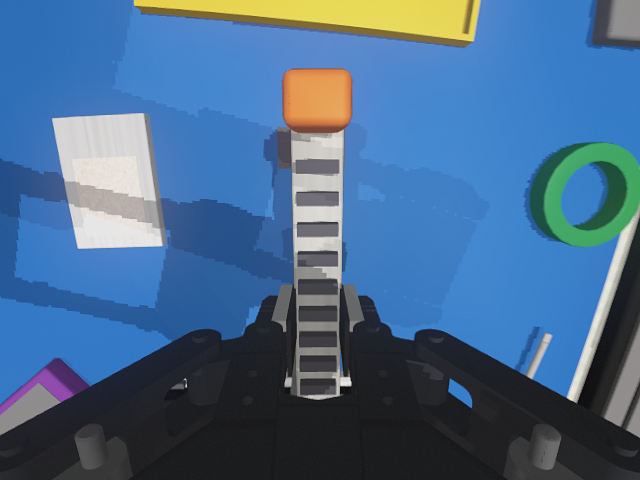

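The wrist view shows the bar held level and straight, handle at (318,98). Next I carry it to the red tray at (0.506, 0.309), yaw -0.09.

Request:
carry_out --motion '[-0.002,0.015,0.01,0.05,-0.007,0.05,0.01,0.18,-0.012,0.09,0.01,0.34,-0.018,0.135,0.01,0.52,-0.024,0.18,0.01,0.7,-0.03,0.225,0.01,0.88,-0.036,0.27,0.01,1.06,-0.042,0.315,0.01,1.22,-0.046,0.345,0.01,1.34,-0.048,0.359,0.01,1.39,-0.048,0.359,0.01,1.39,-0.048,0.359,0.01,1.39]'

```text
time: 15.75
ee_pos: [0.5057, 0.3079, 0.1359]
orientation: [-0.0, 0.047, 0.999, -0.0]
ft_force: [0.1, 1.3, -4.1]
finger_gap: 0.0183
grasp_force: 49.7
```

Request:
carry_out --motion '[0,0,-0.03,0,0,0,-0.07,0,0,0,-0.1,0,0,0,-0.115,0,0,0,-0.123,0,0,0,-0.126,0,0,0,-0.127,0,0,0,-0.127,0]'

```text
time: 16.75
ee_pos: [0.5062, 0.3093, 0.0096]
orientation: [0.001, 0.047, 0.999, 0.0]
ft_force: [-1.3, -0.4, -4.2]
finger_gap: 0.0186
grasp_force: 49.7
```

Request:
carry_out --motion '[0,0,-0.001,0,0,0,-0.002,0,0,0,-0.002,0]'

```text
time: 17.12
ee_pos: [0.5062, 0.3093, 0.0094]
orientation: [0.001, 0.047, 0.999, 0.001]
ft_force: [-4.1, -1.4, 10.6]
finger_gap: 0.018
grasp_force: 51.3
```

Request:
carry_out --motion '[0,0,0,0,0,0,0,0,0,0,0,0,0,0,0.03,0,0,0,0.09,0,0,0,0.15,0]' --claw 0.6

```text
time: 17.88
ee_pos: [0.5055, 0.3088, 0.1578]
orientation: [-0.001, 0.047, 0.999, -0.0]
ft_force: [1.8, 0.7, -0.6]
finger_gap: 0.0512
grasp_force: 0.0
```

Request:
carry_out --motion '[-0.006,-0.06,0.03,0.1,-0.006,-0.12,0.03,0.18,-0.006,-0.18,0.03,0.18,-0.006,-0.24,0.03,0.18,-0.006,-0.3,0.03,0.18,-0.006,-0.36,0.03,0.18,-0.006,-0.42,0.03,0.18,-0.006,-0.48,0.03,0.18,-0.006,-0.521,0.03,0.18,-0.006,-0.521,0.03,0.18]' --claw 0.9

```text
time: 19.12
ee_pos: [0.4997, -0.2151, 0.1864]
orientation: [-0.0, -0.041, 0.999, -0.0]
ft_force: [-0.2, -0.7, 0.2]
finger_gap: 0.0767
grasp_force: 0.0
```

```bash
python3 - <<'E'
from h import *
s=snap('wrist','w6.png')
for n in ['wrist','top','scene']:
  s=manip.snapshot(n)
  for l,z in [('battery',.01),('bar',.004),('bar_handle',.036),('pawl_knob',.114),('bay',0)]:
    for d in manip.pinpoint(n,l)[:1]: print(n,l,round(d['conf'],2),np.round(d['position'],1),np.round(px2w(s,d['position'],z),4))
t=manip.get_state(); print(t['ee_pos'],t['time'],t['joint_positions'])
s=snap('top'); cv2.imwrite('pics/t6.png',cv2.resize(s['frame'][170:310,150:390,::-1],None,fx=3,fy=3))
E
```

```text
wrist battery 0.77 [316.9 237.9] [ 0.5119 -0.2134  0.01  ]
wrist pawl_knob 0.55 [368.4 350.6] [ 0.565  -0.1726  0.114 ]
top battery 0.94 [479.  300.4] [ 0.3298 -0.6225  0.01  ]
top bar 0.9 [188.  239.3] [0.5097 0.3063 0.004 ]
top bar_handle 0.83 [181.1 265.3] [0.4227 0.3158 0.036 ]
top bay 0.41 [346.2 239.5] [ 0.5185 -0.2016  0.    ]
scene battery 0.79 [174.3 205.2] [ 0.3281 -0.6154  0.01  ]
scene bar 0.97 [483.3 262.7] [0.5127 0.3131 0.004 ]
scene bar_handle 0.87 [480.7 234.5] [0.4224 0.3145 0.036 ]
scene pawl_knob 0.56 [305.5 230.2] [ 0.5681 -0.1738  0.114 ]
scene bay 0.82 [293.5 252.4] [ 0.5174 -0.214   0.    ]
[ 0.49968834 -0.21205978  0.18681096] 20.075 [-5.29587954e-01  2.56987810e-01  1.64622337e+00  5.98224262e-05
  1.23843885e+00 -2.18651318e+00]
```

View pics/w6.png

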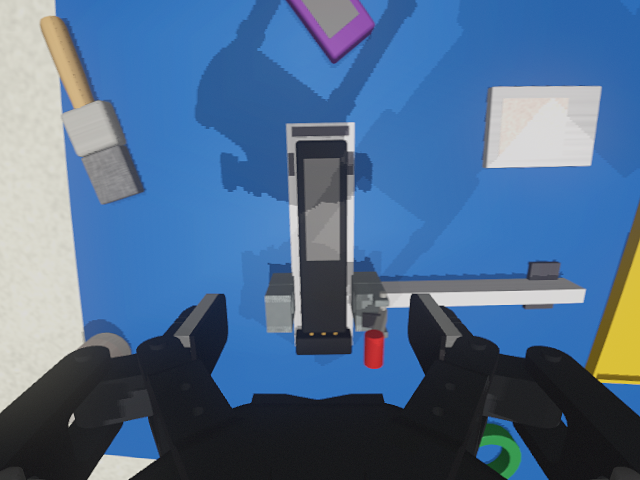

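View pics/t6.png

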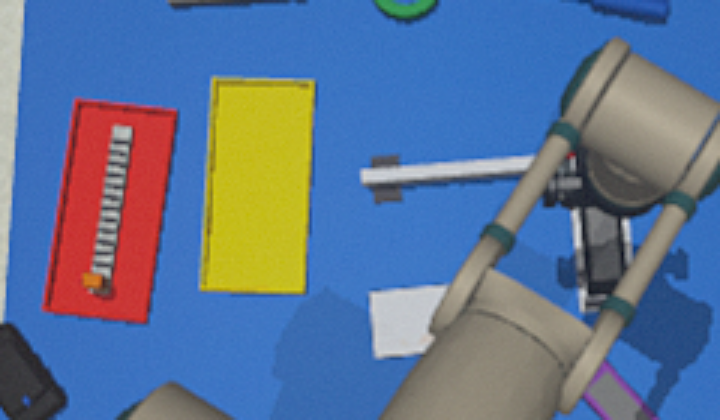

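The wrist view shows the battery free in the bay (centre 323,240) and the knob up and aside at (374,350). The top crop shows the bar flat and well centred in the red tray. Next I take the battery.

Request:
carry_out --motion '[0,-0.001,-0.05,0,0,-0.001,-0.1,0,0,-0.001,-0.14,0,0,-0.001,-0.162,0,0,-0.001,-0.172,0,0,-0.001,-0.172,0]'

```text
time: 20.88
ee_pos: [0.4997, -0.2131, 0.0146]
orientation: [-0.0, -0.043, 0.999, 0.0]
ft_force: [-0.6, 0.0, 0.1]
finger_gap: 0.0769
grasp_force: 0.0
```

Request:
carry_out --motion '[0,0,0,0,0,0,0,0,0,0,0,0,0,0,0,0,0,0,0,0]' --claw 0 --grip_force 45

```text
time: 21.5
ee_pos: [0.5004, -0.2131, 0.0162]
orientation: [0.001, -0.043, 0.999, -0.0]
ft_force: [-0.5, 1.6, 5.9]
finger_gap: 0.0428
grasp_force: 47.3
```

Request:
carry_out --motion '[0,0,0.006,0,0,0,0.016,0,0,0,0.03,0,0,0,0.05,0,0,0,0.08,0,0,0,0.11,0,0,0,0.125,0,0,0,0.125,0]'

```text
time: 22.5
ee_pos: [0.5002, -0.2133, 0.141]
orientation: [0.001, -0.043, 0.999, -0.001]
ft_force: [1.0, -0.1, -4.4]
finger_gap: 0.0426
grasp_force: 46.4
```

Request:
carry_out --motion '[0,0.005,0.02,0,0.003,0.03,0.025,0,0.006,0.07,0.025,-0.02,0.009,0.115,0.025,-0.03,0.012,0.16,0.025,-0.05,0.015,0.205,0.025,-0.06,0.018,0.25,0.025,-0.07,0.021,0.295,0.025,-0.08,0.024,0.335,0.025,-0.09,0.025,0.358,0.025,-0.09,0.025,0.366,0.025,-0.09,0.025,0.366,0.025,-0.09]'

```text
time: 24.0
ee_pos: [0.524, 0.1527, 0.1639]
orientation: [-0.001, 0.002, 1.0, -0.0]
ft_force: [-0.2, -0.1, -3.8]
finger_gap: 0.0427
grasp_force: 47.0
```

Request:
carry_out --motion '[0,0,-0.025,0,0,0,-0.06,0,0,0,-0.095,0,0,0,-0.125,0,0,0,-0.142,0,0,0,-0.15,0,0,0,-0.153,0,0,0,-0.154,0,0,0,-0.154,0]'

```text
time: 25.12
ee_pos: [0.5252, 0.153, 0.0115]
orientation: [0.001, 0.002, 1.0, 0.0]
ft_force: [-1.5, 0.5, -3.9]
finger_gap: 0.0424
grasp_force: 46.9
```

Request:
carry_out --motion '[0,0,-0.001,0,0,0,-0.002,0,0,0,-0.002,0]'

```text
time: 25.5
ee_pos: [0.5251, 0.1531, 0.0102]
orientation: [0.001, 0.002, 1.0, 0.0]
ft_force: [-2.3, 0.3, 6.6]
finger_gap: 0.0427
grasp_force: 48.0
```

Request:
carry_out --motion '[0,0,0,0,0,0,0,0,0,0,0,0,0,0,0.02,0,0,0,0.07,0,0,0,0.13,0,-0.05,-0.06,0.19,0,-0.1,-0.12,0.24,0,-0.1,-0.18,0.24,0,-0.1,-0.24,0.24,0,-0.1,-0.24,0.24,0]' --claw 0.65

```text
time: 26.88
ee_pos: [0.4242, -0.089, 0.2497]
orientation: [0.001, 0.002, 1.0, -0.0]
ft_force: [1.4, -0.0, -1.3]
finger_gap: 0.0557
grasp_force: 0.0
```

```bash
python3 - <<'E'
from h import *
for n in ['top','scene']:
  s=manip.snapshot(n)
  for l,z in [('battery',.004),('battery_tray',0),('bar',.004),('bar_tray',0),('pawl_knob',.114)]:
    for d in manip.pinpoint(n,l)[:3]: print(n,l,round(d['conf'],2),np.round(d['position'],1),np.round(px2w(s,d['position'],z),4))
a=snap('top')['frame'][170:310,150:390]; b=snap('scene')['frame'][190:310,270:530]
f=lambda i:cv2.resize(i[:,:,::-1],(720,290))
cv2.imwrite('pics/f7.png',np.vstack([f(a),f(b)]))
E
```

```text
top battery 0.76 [480.1 299.4] [ 0.3332 -0.628   0.004 ]
top battery 0.67 [362.1 314.5] [ 0.2801 -0.2535  0.004 ]
top battery_tray 0.56 [233.1 232.2] [0.5359 0.1633 0.    ]
top battery_tray 0.29 [181.  266.5] [0.4222 0.3249 0.    ]
top bar 0.74 [188.6 239.6] [0.5088 0.3043 0.004 ]
top bar_tray 0.68 [186.  239.2] [0.5105 0.3137 0.    ]
top bar_tray 0.51 [420.4 270.4] [ 0.4226 -0.44    0.    ]
top pawl_knob 0.64 [339.7 217.5] [ 0.5685 -0.1747  0.114 ]
scene battery 0.98 [172.4 208. ] [ 0.3356 -0.6199  0.004 ]
scene battery 0.95 [423.8 261.2] [0.5237 0.1492 0.004 ]
scene battery 0.56 [286.5 205.7] [ 0.2812 -0.2683  0.004 ]
scene battery_tray 0.69 [429.9 265.4] [ 0.5356  0.1655 -0.    ]
scene bar 0.89 [484.9 261.8] [0.5082 0.3182 0.004 ]
scene pawl_knob 0.54 [203.6 281.3] [ 0.7945 -0.3788  0.114 ]
scene pawl_knob 0.42 [309.6 229.7] [ 0.5646 -0.1635  0.114 ]
```

View pics/f7.png

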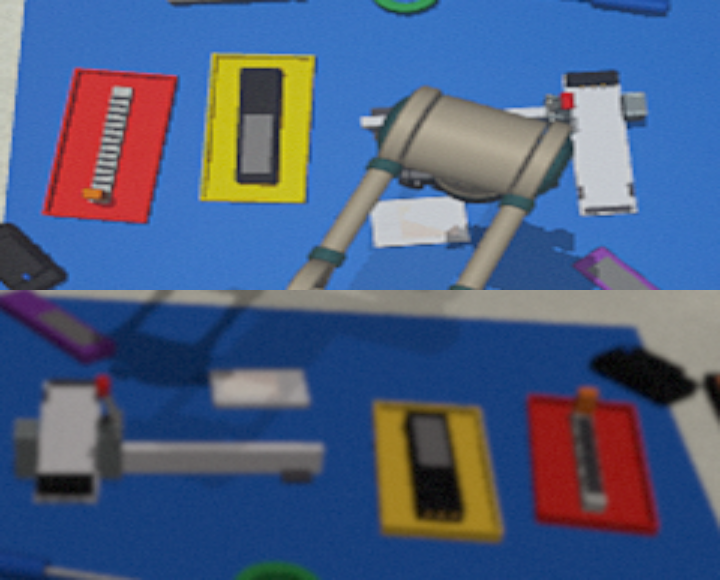

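The battery lies flat and centred in the yellow tray (top crop 260,127). The bar is flat with its handle up in the red tray (110,145), and the pawl is up (567,101). Handing in.

```bash
python3 -c "
from station import manip
print(manip.sign_off())"
```

```text
the job is handed in; nothing more can be done
None
```

The job is handed in, and no verdict came back: the last pictures show the bar flat, handle up, in the red tray, the battery flat and centred in the yellow tray, and the pawl up at about 1.27 rad (estimated from the knob's position).

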